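Load a sleeve into the cross-drilling jig

TASK

Load the drill jig: with the fingertips, gently roll the brass sleeve up the sloped gutter until it drops over the lip into the pocket against the stop block at the top, where it cannot roll back. Then push the jig's open hinged leaf over it and press the leaf fully down, and let go. Only push and press: do not grip or lift the sleeve, and leave the other things on the bench where they are.

Things in the scene. Friction and masses are not known exactly. Their poses are not given: they have to be found in the camera images.
- jig: shop-made leaf drill jig, fixed on the bench: a sloped gutter leads up to a dark steel nest with a pocket, a stop block and a hinged leaf. Origin: centre of the underside of its dark wooden base (290 x 110 x 12 mm). Its +x axis points uphill along the gutter towards the stop block, +y to the left of that, +z up. 'Jig frame' below means this frame.
- gutter: sheet-steel gutter, fixed to the jig. Origin: middle of the upper end of its floor, the lip of the pocket, at jig x = 50, z = 55 mm; its x points uphill along the floor, z square off the floor. The floor is 182 mm long and rises at 0.21 rad; 60 mm wide inside, side walls 10 mm high; a 3 mm thick plate, 8 mm high above the floor, closes its low end (jig x = -128, z = 17 mm).
- pocket (a point): where the centre of a seated sleeve lies (jig x = 66.5, z = 68 mm). The pocket is 36.5 mm long, its level floor at jig z = 48 mm, 7 mm below the lip; side cheeks up to z = 66 mm. The face of the stop block is at jig x = 86.5 mm; the block is 84 mm high, the hinge lugs on it reach 103 mm, and it ends at x = 116.5 mm.
- sleeve: brass tube offcut, 40 mm outside diameter, 54 mm long, 0.14 to 0.28 kg, lying across the gutter against the plate at its low end; on the slope it rolls back down when let go. Origin: the centre of the tube, halfway along its axis; its y axis is the tube's axis, x and z turn as it rolls.
- leaf (a joint): angle of the jig's leaf, rad: 0 = closed, level over the pocket, on its rest; grows as it opens; pi/2 = upright; end of travel 2.2. It starts at 1.85 to 2.1, leaning back away from the gutter. The hinge is stiff: the leaf stays where it is left, 1 to 2 N at its free edge move it. It cannot close unless the sleeve is in the pocket, and the sleeve cannot enter under the closed leaf.
- leaf_hinge (a point): middle of the leaf's hinge axis, at jig x = 104, z = 93.5 mm; the axis runs along jig y. The leaf is a steel plate 54 mm wide and 8 mm thick, in whose mid-plane the axis lies; its upper (outer) face carries a dark drill bush, 17 mm across and 3.5 mm proud, 37.5 mm from the axis. Closed, the upper face is at jig z = 97.5 mm and clears the seated sleeve by 1.5 mm.
- leaf_edge (a point): middle of the leaf's free edge on its upper (outer) face, 78 mm from the hinge axis; a thumb tab 26 mm wide and 4 mm thick reaches 12 mm further.
- done_sleeve: bystander: a finished brass sleeve of the same size with a small cross hole, standing on end beside the jig. Origin: its centre, 27 mm above the bench.
- small_file: bystander: half-round file with a black and yellow handle, 24 x 223 x 25 mm, lying beside the jig. Origin: centre of its underside; its length is along its y axis.
- caliper: bystander: steel caliper, 68 x 200 x 10 mm, lying flat. Origin: centre of its underside; its length is along its y axis.
- powder_jar: bystander: small dark jar with a pale cap, 40 mm across and 54 mm high, standing. Origin: centre of its underside.
Mind the look-alikes: they are no part of the job. What is shaped like the sleeve but green or pink is not meant.

How it is judged (in metres and radians):
On the way, in this order (a step that is already met when the one before it is completed fails the run):
1. the sleeve lies in the pocket against the stop, with the leaf still open (x of sleeve in the frame of jig above 0.062 m and z of sleeve in the frame of jig below 0.0705 m and distance between sleeve and pocket below 0.007 m and value of joint leaf above 0.6 rad), for 0.2 s.
2. the leaf is pressed fully down over the seated sleeve (value of joint leaf below 0.05 rad and distance between sleeve and pocket below 0.007 m), for 0.2 s.
At the end, for the whole second after the job is handed in: The sleeve lies at rest in the pocket against the stop block (centre within 7 mm of the pocket point, down on the pocket's floor within 2.5 mm, axis square to the gutter within 0.15 rad) and the leaf is closed to within 0.05 rad (all of step 2 and x of sleeve in the frame of jig above 0.062 m and z of sleeve in the frame of jig below 0.0705 m and angle between the y axis of sleeve and the y axis of jig, either way round below 0.15 rad and linear speed of sleeve below 0.01 m/s); the robot touches nothing.
It fails at once if the sleeve is lifted off the gutter by more than 10 mm (z of sleeve in the frame of gutter above 0.03 m).
It fails at once if the sleeve is squeezed or pushed hard, with more than 40 N (contact force between the fingers and sleeve above 40 N).
It fails at once if another thing on the bench is moved by more than 20 mm (distance of any of done_sleeve, small_file, caliper, powder_jar from where it was at the start of the episode above 0.02 m).
It also fails if it takes over 51 s, if anything falls off the work surface, if the arm or the gripper's body presses on something with over 40 N, if the wrist force passes 120 N, or if a joint passes its speed limit or range.

ROBOT

A 7-joint arm with a two-finger parallel gripper is mounted at the origin on a cart in front of the work surface, level with it; the furniture and walls round the work are solid. World frame = base frame: x ahead of the robot, y to its left, z up, the work surface at z = 0. Lengths are in m, angles in degrees, forces in N, time in s.
With the tool pointing down it reaches from about 0.425 to 0.875 m from the base axis. Payload 4.7 kg.
Tool frame: the origin (TCP) lies at the very end of the fingers, on their centre line; the grasp point (between the pads) lies 19 mm behind it; z points along the fingers, y is the direction in which the jaws open and shut (so a half turn about z gives the same grasp; the last joint's range is limited). The gripper opens to 87 mm and grips with 3 to 60 N. Pads are 19 mm wide; open, the fingers measure 117 mm over their backs; the gripper's body (75 mm by 190 mm) begins 51 mm behind the grasp point.
Start: joints at [68.531, 18.392, -4.016, 83.108, 1.295, 78.541, -3.26], TCP at [0.246, -0.602, 0.184] pointing down, gripper open.
Joint ranges: [-163.93, 163.93], [-17.29, 119.83], [-79.2, 71.16], [3.27, 140.29], [-89.18, 269.18], [5.43, 117.66], [-154.24, 154.24]. Speed limits (degrees/s): [147.25, 147.25, 180, 180, 180, 180, 180].

INTERFACE

Orientations are given as [roll, pitch, yaw] about the fixed x, y, z axes, in that order (R = Rz(yaw) Ry(pitch) Rx(roll)).
In Python, from cell import monitor, read_camera, camera_info, env, look_for gives the robot as it stands.
- The arm moves only by the tool servo_tool, never from a script. Its argument "commands" is one flat list of numbers, 6 for each row, row after row: the shift along the tool's x, y, z in mm, then the turn, a rotation vector about the tool's x, y, z in degrees. A call has 1 to 10 rows; each row shifts and turns the commanded pose from where the row before left it, along the tool's axes as they then stand; what a row does not reach is not made up. A row lasts 1/10 s, in which the tool goes at most 50 mm and 8.59 degrees, less where a joint would pass 70% of its speed; a pose out of reach is approached as far as the arm can. A call is refused whole if a number of a shift passes 50 or a number of a turn 8.59, either way. A call with a gripper value outside its range is refused whole. "jaw" is the finger opening in mm, from 0 to 87, set as the call begins (left out, the last holds). The fingers move at their own pace and stop on an object; "newtons" is the grip in N (left out, the last holds). Time passes only in rows, so rows that do not move let the fingers close. It gives the time, the measured TCP pose, the force and the opening at its end, in the units of the state.
- monitor.get_obs(): the state, without advancing time (a new reading comes with each control period).
- read_camera(name): name is "side" or "top" or "wrist"; returns (picture, depth): 420x560x3 uint8, red, green, blue; 420x560 float32, m along the optical axis (not along the pixel's ray), 0 where there is no reading.
- camera_info(name): a dict with "camera_matrix" (3x3 intrinsics, pixels), "R" (3x3) and "t" (3): a world point X has camera coordinates R X + t; the wrist camera has in their place "T_tool_cam" (4x4, takes a point from camera to tool coordinates, whose origin is the TCP and whose axes are the flange's). Camera axes: x right, y down, z forward; pixel columns grow to the right and rows downward; lengths in m; the calibration is good to about 2 mm. A picture is of the moment at which its call begins: read the wrist's pose just before it. camera_info takes no time and is no camera call.
- env.sign_off(): hands the job in, once; it reports no verdict.
Trained networks look in the newest picture that a camera, given by its name, has taken for a name from the list of things; names that differ only in an ending like _2 or _b are one class to them, and where a whole thing is asked for, a point or a joint stands for the part that bears it (a point fixed in the world has none). Each returns a list of dicts, best first, with "conf" (0 to 1); they miss things now and then, are a little off and sometimes report something else, mostly with a low value. They report only what shows in the picture. A call takes as long as a camera call. They do not tell look-alikes from the thing itself.
- look_for(camera, label): "box" ([left, top, width, height] in pixels, round what is visible of it).
The state is a dict: "time_s": time; "qpos": joint angles; "joint_velocities": joint speeds; "effort": joint torques, N m; "tool_pos": TCP position; "tool_rot": TCP orientation; "force": force on the tool from outside, world axes, zero at the start; "wrist_torque": the same for the moment, N m; "grip_width": finger opening in m.
Only numpy, scipy, OpenCV 4.12 (cv2) and the standard library are available. Lean on these libraries where they do the work, as an engineer would, in place of code of your own. Each camera call takes 0.05 s, during which the arm holds its last target.

## Working session

There is one attempt and no reset: what is moved stays moved. The work goes in short steps, Python scripts to look and compute and a tool call to move; the robot and the scene stay as the last step left them, time stands still between calls to the robot, and variables do not carry over. Pictures are saved under pics/ and viewed, and the job is handed in when it is done.

Besides the shell and the picture viewer there is one more tool, called after "Request:" as a command line: name --argument value ..., lists and objects as JSON in quotes. servo_tool: Moves the arm, as the interface text tells. Its arguments: {"type":"object","properties":{"commands":{"type":"array","items":{"type":"number"}},"jaw":{"type":"number"},"newtons":{"type":"number"}},"required":["commands"]}

```bash
mkdir -p pics; ls; cat > h.py <<'E'
import numpy as np, cv2
from cell import monitor, read_camera, camera_info, env, look_for
def save(n,p): cv2.imwrite('pics/'+n+'.png',cv2.cvtColor(p,cv2.COLOR_RGB2BGR))
def cam(name):
    p,d=read_camera(name); return p,d,camera_info(name)
def world(d,ci,u=None,v=None):
    K=np.array(ci['camera_matrix']);R=np.array(ci['R']);t=np.array(ci['t'])
    if u is None: v,u=np.mgrid[0:d.shape[0],0:d.shape[1]]
    z=d[v,u]; X=np.stack([(u-K[0,2])/K[0,0]*z,(v-K[1,2])/K[1,1]*z,z],-1)
    return (X-t)@R
E
python3 - <<'E'
from h import *
o=monitor.get_obs();print({k:np.round(v,3) for k,v in o.items()})
for n in ['side','top']:
    p,d,ci=cam(n); save(n+'0',p); np.savez(n+'0.npz',p=p,d=d)
    for l in ['jig','sleeve','leaf','done_sleeve','gutter']:
        for r in look_for(n,l)[:3]: print(n,l,r)
print(monitor.get_obs()['time_s'])
E
```

```text
pics
{'time_s': np.float64(0.0), 'qpos': array([68.533, 18.44 , -4.015, 83.174,  1.297, 78.542, -3.257]), 'joint_velocities': array([-0.053,  0.027,  0.06 ,  0.052, -0.02 ,  0.012, -0.071]), 'effort': array([-1.0000e-03, -4.9129e+01, -4.0500e-01, -3.1253e+01, -6.4000e-02,
        4.4000e-02,  0.0000e+00]), 'tool_pos': array([ 0.246, -0.601,  0.183]), 'tool_rot': array([-1.79889e+02,  8.00000e-03,  2.22800e+01]), 'force': array([-0.679, -0.032,  0.579]), 'wrist_torque': array([-0.006,  0.056, -0.027]), 'grip_width': np.float64(0.087)}
side jig {'box': [240.4, 197.1, 96.3, 64.2], 'conf': 0.65}
side sleeve {'box': [334.5, 231.3, 18.3, 16.5], 'conf': 0.81}
side sleeve {'box': [305.5, 209.1, 20.2, 11.8], 'conf': 0.8}
side sleeve {'box': [259.7, 200.8, 21.8, 12.8], 'conf': 0.76}
side leaf {'box': [244.7, 194.1, 24.5, 29.7], 'conf': 0.82}
side leaf {'box': [354.0, 213.0, 18.5, 23.6], 'conf': 0.55}
side done_sleeve {'box': [292.0, 234.9, 16.1, 22.4], 'conf': 0.81}
side gutter {'box': [289.6, 235.0, 17.8, 25.9], 'conf': 0.64}
side gutter {'box': [275.9, 220.2, 53.3, 10.3], 'conf': 0.6}
top jig {'box': [237.9, 172.5, 116.4, 68.3], 'conf': 0.88}
top sleeve {'box': [372.9, 191.2, 20.2, 15.4], 'conf': 0.83}
top sleeve {'box': [328.5, 205.4, 23.1, 26.8], 'conf': 0.8}
top sleeve {'box': [296.8, 264.0, 23.7, 10.7], 'conf': 0.74}
top leaf {'box': [238.6, 174.1, 26.2, 31.2], 'conf': 0.77}
top done_sleeve {'box': [258.3, 231.3, 15.2, 14.0], 'conf': 0.63}
top gutter {'box': [276.9, 191.0, 61.2, 35.5], 'conf': 0.62}
0.6
```

View crops.

```bash
python3 - <<'E'
from h import *
for n,(x,y,w,h) in {'side':(200,160,200,130),'top':(210,150,200,140)}.items():
    p=np.load(n+'0.npz')['p'][y:y+h,x:x+w]; save(n+'0c',cv2.resize(p,None,fx=4,fy=4,interpolation=cv2.INTER_CUBIC))
E
```

```text
(no output)
```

View pics/side0.png

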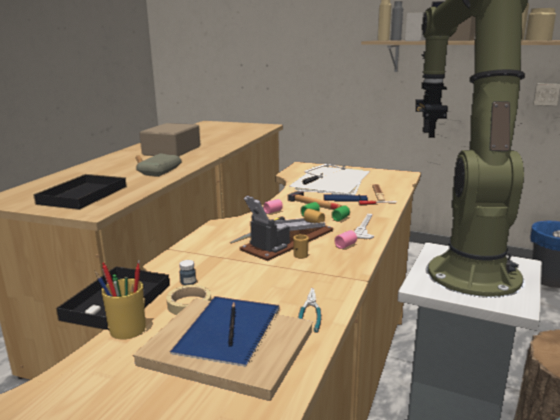

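View pics/top0.png

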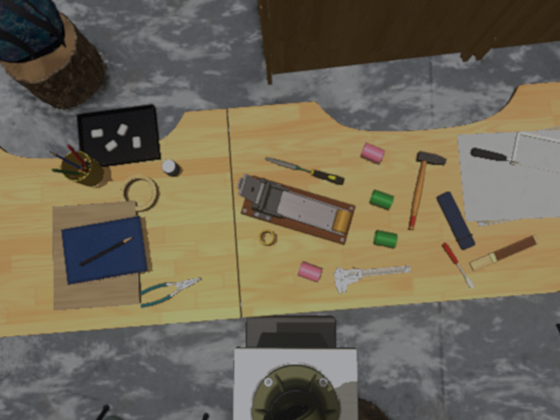

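```bash
true
```

```text
(no output)
```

View pics/side0c.png

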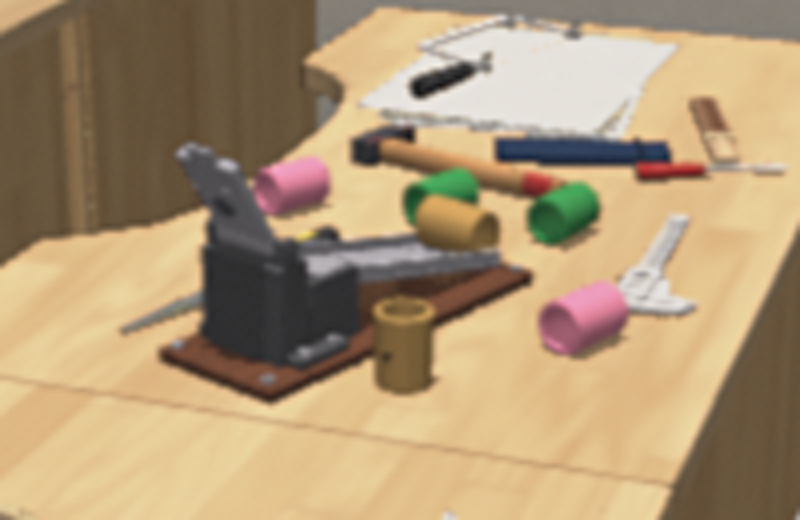

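View pics/top0c.png

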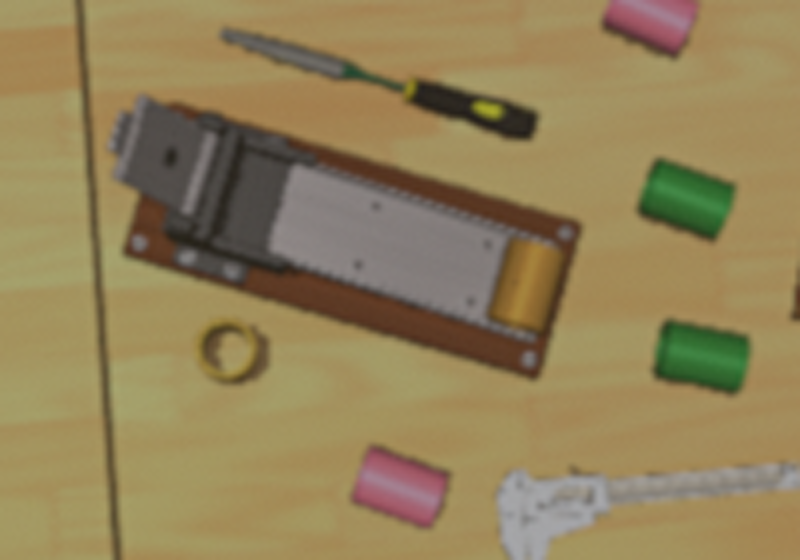

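```bash
cat >> h.py <<'E'
def ray(ci,u,v,z):
    K=np.array(ci['camera_matrix']);R=np.array(ci['R']);t=np.array(ci['t'])
    d=R.T@np.linalg.solve(K,[u,v,1]); c=-R.T@t
    return c+d*(z-c[2])/d[2]
def proj(ci,X):
    K=np.array(ci['camera_matrix']);R=np.array(ci['R']);t=np.array(ci['t'])
    x=(np.atleast_2d(X)@R.T+t)@K.T; return x[:,:2]/x[:,2:]
E
python3 - <<'E'
from h import *
ci=camera_info('top')
for c in [(127,255),(535,378),(580,222)]:
    print(ray(ci,210+c[0]/4-.4,150+c[1]/4-.4,.012))
d=np.load('top0.npz')['d'];p=np.load('top0.npz')['p']
W=world(d,ci)
print('cam',-np.array(ci['R']).T@ci['t'])
for uv in [(341,219),(300,205),(320,210),(250,188),(278,205),(255,230),(320,185)]: print(uv,W[uv[1],uv[0]],p[uv[1],uv[0]])
# brown mask
hsv=cv2.cvtColor(p,cv2.COLOR_RGB2HSV).astype(int)
m=(p[...,0]<130)&(p[...,0]>60)&(hsv[...,1]>110)&((hsv[...,0]<14))
m[:165]=0;m[245:]=0;m[:,:235]=0;m[:,360:]=0
q=W[m]; q=q[(abs(q[:,2]-.012)<.008)]
print(len(q)); r=cv2.minAreaRect((q[:,:2]*1000).astype(np.float32)); print(r, cv2.boxPoints(r))
# sleeve
m=(abs(W[...,0]-.66)<.3)
E
```

```text
[0.49901548 0.1434317  0.012     ]
[ 0.41784692 -0.12681734  0.012     ]
[ 0.52172752 -0.15822955  0.012     ]
cam [0.34980858 0.0351002  1.24672334]
(341, 219) [ 0.47913658 -0.11540275  0.06038621] [163 128  58]
(300, 205) [ 0.51771581 -0.01172817  0.04094889] [133 126 124]
(320, 210) [ 0.50534127 -0.06408764  0.03580692] [132 124 123]
(250, 188) [0.54608764 0.1125961  0.13371813] [78 73 69]
(278, 205) [0.51513643 0.04542159 0.05877636] [99 95 93]
(255, 230) [ 0.455682    0.10737363 -0.00070582] [164 146  92]
(320, 185) [ 0.5782947  -0.06764178 -0.00077038] [163 146  97]
950
((510.24884033203125, -6.21221923828125), (283.6839599609375, 105.84583282470703), 73.17366027832031) [[ 418.53247 -126.66175]
 [ 519.8467  -157.30115]
 [ 601.9652   114.23731]
 [ 500.651    144.87671]]
```

Candidates for the sleeve:
- The brass tube lying in the gutter, top (341,219) and side (314,215). This matches the description.
- The done_sleeve, standing with a cross hole, top (267,238).
- The green tubes, top (381,199) and (385,239).
- The pink tubes, top (373,153) and (310,271).

The crop confirms the brass tube at the low end of the gutter. The jig's yaw is about 73°.

Request:
servo_tool --commands '[0, 0, 0, 0, 0, -8.5, 0, 0, 0, 0, 0, -8.5, 0, 0, 0, 0, 0, -8.5, 0, 0, 0, 0, 0, -8.5, 0, 0, 0, 0, 0, -8.5, 0, 0, 0, 0, 0, -8.5]' --jaw 14

```text
time_s: 1.2
tool_pos: [0.2464, -0.6015, 0.1844]
tool_rot: [180.0, 0.0, 73.6]
force: [0.4, 0.2, -0.0]
grip_width: 0.0468
```

```bash
cat >> h.py <<'E'
from scipy.spatial.transform import Rotation as Ro
O=np.array([.511,-.006,0]); YAW=73.2
def J(x,y,z):  # jig mm->world
    return O+Ro.from_euler('z',YAW,degrees=True).apply(np.array([x,y,z])/1000)
def toJ(X): return Ro.from_euler('z',-YAW,degrees=True).apply(np.atleast_2d(X)-O)*1000
def st():
    o=monitor.get_obs(); R=Ro.from_euler('xyz',o['tool_rot'],degrees=True)
    return o,R
def to(x,y,z):
    o,R=st(); print('t',o['time_s'],'jig',toJ(o['tool_pos']).round(1),'rot',o['tool_rot'].round(2),'F',o['force'].round(1),'gw',o['grip_width'])
    print('tool shift mm',(R.inv().apply(J(x,y,z)-o['tool_pos'])*1000).round(1))
    t=Ro.from_euler('xyz',[180,0,YAW],degrees=True); print('rotvec',(R.inv()*t).as_rotvec(degrees=True).round(2))
E
python3 - <<'E'
from h import *
to(-60,0,190)
print(camera_info('wrist'))
E
```

```text
t 1.2 jig [[-646.6   81.2  184.4]] rot [1.800e+02 1.000e-02 7.362e+01] F [ 0.4  0.2 -0. ] gw 0.04683407487241709
tool shift mm [586.   85.5  -5.6]
rotvec [0.   0.01 0.42]
{'camera_matrix': array([[375.78298345,   0.        , 281.50345451],
       [  0.        , 375.78298345, 206.43671122],
       [  0.        ,   0.        ,   1.        ]]), 'T_tool_cam': array([[ 1.02556009e-03, -9.59317643e-01, -2.82327130e-01,
         7.62975740e-02],
       [ 9.99998971e-01,  1.26716631e-03, -6.73176390e-04,
         1.52661634e-04],
       [ 1.00354541e-03, -2.82326149e-01,  9.59317955e-01,
        -2.00672637e-01],
       [ 0.00000000e+00,  0.00000000e+00,  0.00000000e+00,
         1.00000000e+00]])}
```

Request:
servo_tool --commands '[42, 6, -4, 0, 0, 0, 42, 6, -4, 0, 0, 0, 42, 6, -4, 0, 0, 0, 42, 6, -4, 0, 0, 0, 42, 6, -4, 0, 0, 0, 42, 6, -4, 0, 0, 0, 42, 6, -4, 0, 0, 0, 42, 6, -4, 0, 0, 0, 42, 6, -4, 0, 0, 0, 42, 6, -4, 0, 0, 0]'

```text
time_s: 2.2
tool_pos: [0.4252, -0.2149, 0.2249]
tool_rot: [179.9, 0.0, 73.3]
force: [0.0, -0.5, 1.1]
grip_width: 0.0141
```

Request:
servo_tool --commands '[42, 6, -4, 0, 0, 0, 42, 6, -4, 0, 0, 0, 42, 6, 0, 0, 0, 0, 42, 6, 0, 0, 0, 0, 42, 4, 0, 0, 0, 0, 0, 0, 0, 0, 0, 0, 0, 0, 0, 0, 0, 0]'

```text
time_s: 2.9
tool_pos: [0.512, -0.0226, 0.2324]
tool_rot: [180.0, 0.0, 73.4]
force: [-0.1, -0.1, -0.4]
grip_width: 0.0142
```

```bash
cat >> h.py <<'E'
def wcam():
    o,R=st(); p,d=read_camera('wrist'); ci=camera_info('wrist'); T=np.array(ci['T_tool_cam'])
    Rw=R.as_matrix()@T[:3,:3]; tw=R.apply(T[:3,3])+o['tool_pos']
    return p,d,{'camera_matrix':ci['camera_matrix'],'R':Rw.T,'t':-Rw.T@tw}
E
python3 - <<'E'
from h import *
to(-170,0,120)
p,d,ci=wcam(); save('w1',p); np.savez('w1.npz',p=p,d=d,R=ci['R'],t=ci['t'],camera_matrix=ci['camera_matrix'])
W=world(d,ci); j=toJ(W.reshape(-1,3)).reshape(W.shape); 
hsv=cv2.cvtColor(p,cv2.COLOR_RGB2HSV).astype(int)
m=(p[...,0]<150)&(hsv[...,1]>110)&(hsv[...,0]<14)&(d>0)&(abs(W[...,2]-.012)<.008)&(abs(j[...,0])<170)&(abs(j[...,1])<75)
q=W[m]; print(len(q)); r=cv2.minAreaRect((q[:,:2]*1000).astype(np.float32)); print(r, q[:,2].mean())
E
```

```text
t 2.9 jig [[-15.6  -5.8 232.4]] rot [1.7999e+02 2.0000e-02 7.3440e+01] F [-0.1 -0.1 -0.4] gw 0.014170086889165672
tool shift mm [-154.3   -6.4  112.5]
rotvec [0.01 0.02 0.24]
2534
((512.24951171875, -7.9040985107421875), (287.7791748046875, 107.9744644165039), 73.3899917602539) 0.01226735639120976
```

View pics/w1.png

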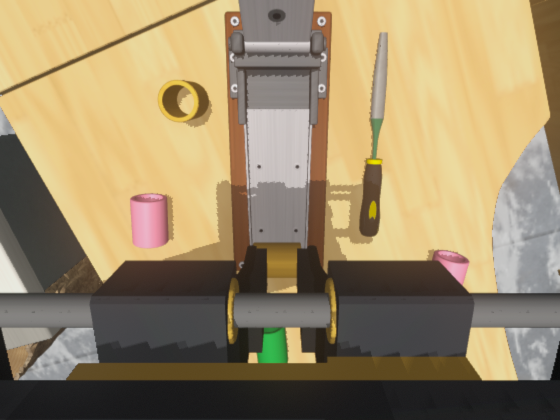

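Wrist view w1: the leaf is open at (277,15), the lip is at row ~108, the gutter floor spans columns 248-308, and the sleeve is at (280,258), partly hidden by the fingers. I'll refine the jig pose from the depth.

```bash
python3 - <<'E'
from h import *
f=np.load('w1.npz');p=f['p'];d=f['d'];ci=f
W=world(d,ci); j=toJ(W.reshape(-1,3)).reshape(W.shape)
for v in range(20,262,8): print(v,j[v,290].round(1),p[v,290], end=' ; '); print()
for v in (130,200):
  print([tuple(j[v,u,1:].round(1)) for u in list(range(236,254,2))+list(range(302,326,2))])
for (u,v) in [(226,13),(330,13)]: print(toJ(ray(ci,u,v,.012)))
E
```

```text
20 [115.2 -11.4 123.2] [133 126 124] ; 
28 [111.1 -11.6 114.9] [133 127 124] ; 
36 [106.4 -11.8 107.5] [134 128 125] ; 
44 [101.4 -12.   99.9] [212 206 204] ; 
52 [ 95.8 -12.2  95.8] [104  97  94] ; 
60 [ 90.5 -12.5  84.5] [136 131 129] ; 
68 [ 85.3 -13.   63.9] [62 55 51] ; 
76 [ 79.1 -13.4  48.3] [120 114 112] ; 
84 [ 71.7 -13.4  48.4] [139 133 132] ; 
92 [ 64.3 -13.5  48.3] [140 136 132] ; 
100 [ 56.7 -13.6  48.5] [139 133 130] ; 
108 [ 49.1 -13.7  48.2] [145 138 136] ; 
116 [ 41.6 -13.7  53.5] [203 196 195] ; 
124 [ 33.9 -13.8  52.5] [203 196 194] ; 
132 [ 26.  -13.9  51.6] [202 194 193] ; 
140 [ 17.7 -14.1  48.7] [201 194 192] ; 
148 [  9.4 -14.2  47.2] [200 193 191] ; 
156 [  0.9 -14.3  44.8] [200 193 191] ; 
164 [ -7.7 -14.5  43.5] [199 192 191] ; 
172 [-16.7 -14.6  41. ] [199 191 190] ; 
180 [-25.8 -14.8  39.1] [199 192 189] ; 
188 [-35.2 -14.9  36.6] [146 139 137] ; 
196 [-44.6 -15.1  35. ] [139 132 130] ; 
204 [-54.  -15.2  33.9] [137 131 129] ; 
212 [-64.2 -15.4  30.8] [137 131 129] ; 
220 [-74.3 -15.5  29. ] [136 130 127] ; 
228 [-84.6 -15.7  27.1] [135 128 126] ; 
236 [-
[... 1171 characters left out ...]
loat64(35.5), np.float64(12.1)), (np.float64(30.1), np.float64(45.5)), (np.float64(28.7), np.float64(36.3)), (np.float64(26.6), np.float64(34.9)), (np.float64(-28.4), np.float64(33.8)), (np.float64(-30.5), np.float64(35.3)), (np.float64(-32.4), np.float64(39.4)), (np.float64(-34.3), np.float64(43.7)), (np.float64(-38.8), np.float64(13.2)), (np.float64(-41.2), np.float64(12.3)), (np.float64(-43.6), np.float64(12.2)), (np.float64(-45.7), np.float64(14.4)), (np.float64(-48.1), np.float64(13.0)), (np.float64(-50.6), np.float64(11.5)), (np.float64(-52.6), np.float64(14.4)), (np.float64(-55.1), np.float64(13.1))]
[[140.92098592  51.51300641  12.        ]]
[[141.4469154  -53.96973144  12.        ]]
```

```bash
sed -i 's/^O=.*/O=np.array([.5120,-.0084,0]); YAW=73.4/' h.py; python3 - <<'E'
from h import *
to(-163,0,110)
W=world(np.load('top0.npz')['d'],camera_info('top'))
for u,v in [(381,199),(385,239)]: print(toJ(W[v,u]))
E
```

```text
t 2.95 jig [[-15.2  -4.3 232.2]] rot [-1.7999e+02  5.0000e-02  7.3270e+01] F [-0.1 -0.1  0.3] gw 0.014043537877975435
tool shift mm [-147.6   -3.9  122.4]
rotvec [-0.01  0.05 -0.13]
[[-199.16734048  -82.30723425   40.12216271]]
[[-236.78538243   15.1349976    38.08005951]]
```

Request:
servo_tool --commands '[-40, -1, 0, 0, 0, 0, -40, -1, 10, 0, 0, 0, -40, -1, 30, 0, 0, 0, -28, -1, 40, 0, 0, 0, 0, 0, 40, 0, 0, 0, 0, 0, 30, 0, 0, 0, 0, 0, 20, 0, 0, 0, 0, 0, 10, 0, 0, 0, 0, 0, 10, 0, 0, 0, 0, 0, 0, 0, 0, 0]'

```text
time_s: 3.95
tool_pos: [0.4648, -0.1647, 0.0418]
tool_rot: [-179.9, 0.0, 73.2]
force: [-0.3, -0.8, -0.9]
grip_width: 0.0139
```

```bash
python3 - <<'E'
from h import *
to(-146,0,33)
p,d,ci=wcam(); save('w2',p)
p,d,ci=cam('side'); save('s2',cv2.resize(p[160:290,200:400],None,fx=4,fy=4,interpolation=cv2.INTER_CUBIC))
E
```

```text
t 3.95 jig [[-163.2    0.6   41.8]] rot [-1.7994e+02  1.0000e-02  7.3210e+01] F [-0.3 -0.8 -0.9] gw 0.013862058429557412
tool shift mm [17.2  0.5  8.8]
rotvec [-0.06  0.01 -0.19]
```

View pics/w2.png

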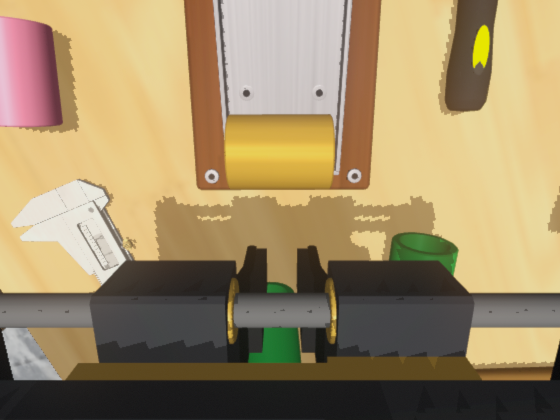

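View pics/s2.png

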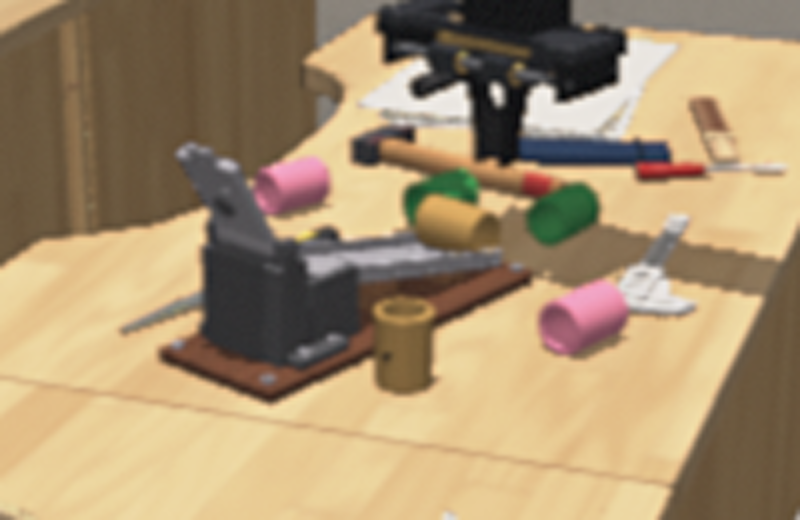

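```bash
python3 - <<'E'
from h import *
ci=camera_info('side')
for P in [(-116,0,40),(-163,15,42),(-163,-15,42),(66,0,68),(-145,-55,12),(145,-55,12)]: print(P,(proj(ci,J(*P))[0]-[200,160])*4)
p,d,c=wcam();W=world(d,c)
for u,v in [(255,255),(255,248),(310,255),(280,150),(280,120),(255,300)]: print(u,v,toJ(W[v,u]).round(1))
E
```

```text
(-116, 0, 40) [453.09296327 225.93293854]
(-163, 15, 42) [506.70615593 211.96730358]
(-163, -15, 42) [476.31764716 203.39872855]
(66, 0, 68) [287.66676843 256.89030109]
(-145, -55, 12) [422.11320907 233.62423503]
(145, -55, 12) [153.41163686 344.20171393]
255 255 [[-154.2   11.1   90. ]]
255 248 [[-153.1   11.4   84.6]]
310 255 [[-153.3  -13.1   92.1]]
280 150 [[-111.8   -0.    60.5]]
280 120 [[-98.2  -0.   49.5]]
255 300 [[-131.     5.3  167.8]]
```

```bash
python3 - <<'E'
from h import *
print(st()[0]['tool_pos'])
p,d,ci=cam('side'); save('s3',cv2.resize(p[150:250,260:380],None,fx=6,fy=6,interpolation=cv2.INTER_NEAREST))
W=world(d,ci)
for v in range(180,216,3): print(v,[toJ(W[v,u]).round(0)[0].tolist() for u in (320,324,328)],p[v,322])
p,d,ci=cam('top'); save('t3',cv2.resize(p[130:270,220:420],None,fx=4,fy=4))
E
```

```text
[ 0.46634459 -0.16454905  0.04338428]
180 [[-130.0, 12.0, 155.0], [-125.0, 32.0, 160.0], [-131.0, 42.0, 160.0]] [59 58 56]
183 [[-158.0, -9.0, 135.0], [-468.0, -234.0, 21.0], [-153.0, 25.0, 143.0]] [108 105 101]
186 [[-157.0, -8.0, 126.0], [-149.0, 13.0, 132.0], [-157.0, 22.0, 132.0]] [25 24 26]
189 [[-155.0, -7.0, 117.0], [-156.0, 8.0, 120.0], [-162.0, 19.0, 121.0]] [29 28 31]
192 [[-158.0, -9.0, 106.0], [-146.0, 16.0, 114.0], [-161.0, 20.0, 111.0]] [30 30 31]
195 [[-159.0, -9.0, 96.0], [-157.0, 8.0, 100.0], [-167.0, 16.0, 100.0]] [31 30 31]
198 [[-153.0, -4.0, 89.0], [-148.0, 15.0, 95.0], [-166.0, 16.0, 90.0]] [56 49 43]
201 [[-286.0, -109.0, 23.0], [-154.0, 11.0, 83.0], [-360.0, -131.0, -1.0]] [231 172 115]
204 [[-286.0, -109.0, 12.0], [-288.0, -93.0, 15.0], [-292.0, -79.0, 17.0]] [146 109  74]
207 [[-287.0, -109.0, 0.0], [-285.0, -90.0, 5.0], [-291.0, -78.0, 7.0]] [155 126  94]
210 [[-262.0, -90.0, 1.0], [-272.0, -80.0, 0.0], [-284.0, -72.0, -1.0]] [236 209 155]
213 [[-111.0, 30.0, 60.0], [-252.0, -64.0, -1.0], [-261.0, -55.0, -2.0]] [154 124  81]
```

View pics/s3.png

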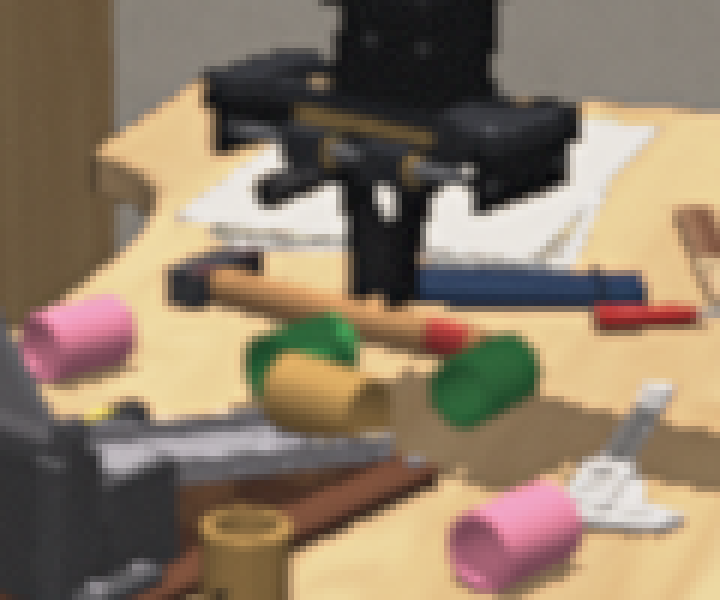

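View pics/t3.png

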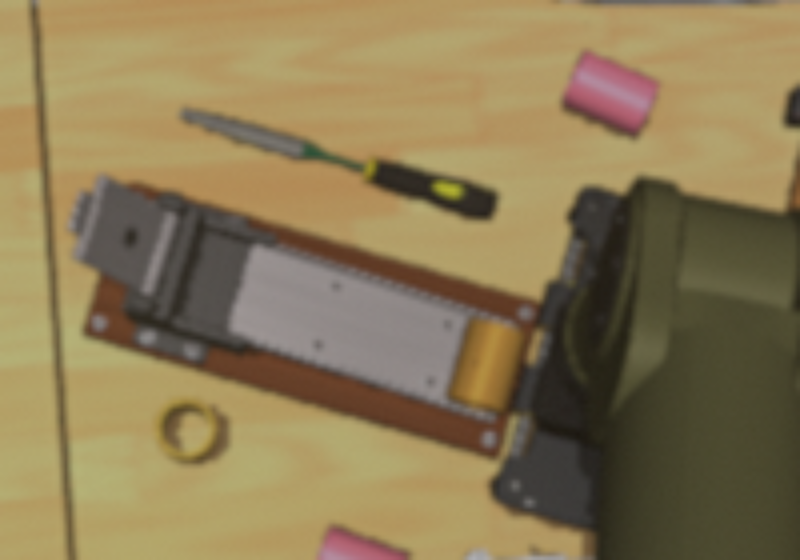

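Request:
servo_tool --commands '[2, 0, 5, 0, 0, 0, 3, 0, 5, 0, 0, 0, 3, 0, 0, 0, 0, 0, 3, 0, 0, 0, 0, 0, 3, 0, 0, 0, 0, 0, 3, 0, 0, 0, 0, 0, 0, 0, 0, 0, 0, 0]'

```text
time_s: 4.9
tool_pos: [0.4707, -0.1472, 0.0325]
tool_rot: [180.0, -0.0, 73.3]
force: [-0.0, -0.8, -0.8]
grip_width: 0.0139
```

Request:
servo_tool --commands '[2, 0, 0, 0, 0, 0, 2, 0, 0, 0, 0, 0, 2, 0, -1, 0, 0, 0, 2, 0, 0, 0, 0, 0, 0, 0, 0, 0, 0, 0]'

```text
time_s: 5.4
tool_pos: [0.4729, -0.1398, 0.0334]
tool_rot: [180.0, -0.0, 73.3]
force: [-0.1, -0.5, 0.0]
grip_width: 0.014
```

```bash
python3 - <<'E'
from h import *
to(-146,0,33)
p,d,ci=wcam(); save('w4',p)
W=world(d,ci)
for v in (215,225,235,240,244,248,252,256,262): print(v,[toJ(W[v,u]).round(0)[0].tolist() for u in (250,255,308,312)])
E
```

```text
t 5.4 jig [[-137.1   -0.    33.4]] rot [179.99  -0.    73.3 ] F [-0.1 -0.5  0. ] gw 0.014018918256174837
tool shift mm [-8.9 -0.   0.4]
rotvec [ 0.01 -0.   -0.1 ]
215 [[-116.0, 15.0, 61.0], [-117.0, 13.0, 59.0], [-116.0, -13.0, 60.0], [-116.0, -15.0, 61.0]]
225 [[-122.0, 16.0, 58.0], [-122.0, 13.0, 59.0], [-122.0, -13.0, 59.0], [-122.0, -15.0, 59.0]]
235 [[-128.0, 16.0, 56.0], [-129.0, 13.0, 55.0], [-128.0, -13.0, 56.0], [-128.0, -15.0, 56.0]]
240 [[-133.0, 16.0, 50.0], [-133.0, 14.0, 50.0], [-134.0, -14.0, 49.0], [-133.0, -16.0, 50.0]]
244 [[-156.0, 21.0, -1.0], [-156.0, 18.0, 0.0], [-156.0, -18.0, -0.0], [-156.0, -20.0, 0.0]]
248 [[-127.0, 14.0, 75.0], [-127.0, 12.0, 76.0], [-127.0, -12.0, 75.0], [-127.0, -14.0, 75.0]]
252 [[-127.0, 14.0, 79.0], [-127.0, 12.0, 80.0], [-127.0, -12.0, 80.0], [-127.0, -14.0, 81.0]]
256 [[-127.0, 13.0, 85.0], [-128.0, 12.0, 81.0], [-129.0, -12.0, 81.0], [-127.0, -13.0, 84.0]]
262 [[-127.0, 13.0, 90.0], [-129.0, 11.0, 87.0], [-129.0, -11.0, 88.0], [-127.0, -13.0, 90.0]]
```

View pics/w4.png

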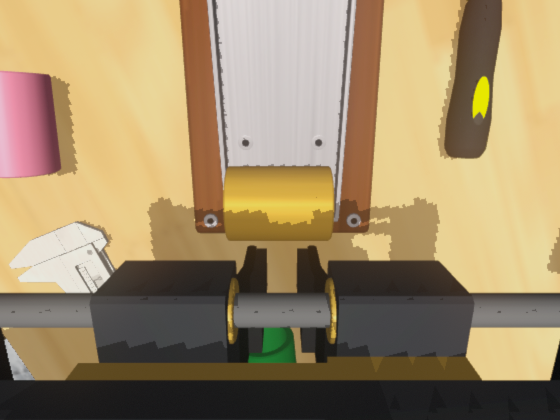

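The fingers show about 41 mm short of the reported TCP. Both cameras agree on this, and there was no contact where contact was expected. I'll back off and lower by that amount, watching the force.

Request:
servo_tool --commands '[-10, 0, 0, 0, 0, 0, -14, 0, 0, 0, 0, 0, 0, 0, 10, 0, 0, 0, 0, 0, 10, 0, 0, 0, 0, 0, 8, 0, 0, 0, 0, 0, 0, 0, 0, 0]'

```text
time_s: 6.05
tool_pos: [0.4644, -0.1621, 0.0035]
tool_rot: [-179.8, -0.1, 73.3]
force: [-0.0, 0.2, -0.1]
grip_width: 0.0141
```

```bash
python3 - <<'E'
from h import *
to(-146,0,-8)
p,d,ci=wcam(); save('w5',p)
W=world(d,ci)
for v in (240,244,248,252,256): print(v,[toJ(W[v,u]).round(0)[0].tolist() for u in (250,255,308,312)])
p,d,ci=cam('side'); save('s5',cv2.resize(p[150:250,260:380],None,fx=6,fy=6,interpolation=cv2.INTER_NEAREST))
E
```

```text
t 6.05 jig [[-160.9    1.7    3.5]] rot [-1.7981e+02 -5.0000e-02  7.3320e+01] F [-0.   0.2 -0.1] gw 0.014081289407661457
tool shift mm [14.9  1.7 11.5]
rotvec [-0.19 -0.05 -0.08]
240 [[-165.0, 20.0, 0.0], [-165.0, 17.0, 1.0], [-165.0, -14.0, 0.0], [-165.0, -16.0, -0.0]]
244 [[-167.0, 20.0, 1.0], [-167.0, 17.0, 1.0], [-168.0, -14.0, -0.0], [-167.0, -16.0, 1.0]]
248 [[-151.0, 16.0, 46.0], [-151.0, 13.0, 46.0], [-151.0, -11.0, 45.0], [-151.0, -12.0, 46.0]]
252 [[-151.0, 15.0, 51.0], [-151.0, 13.0, 50.0], [-151.0, -10.0, 50.0], [-151.0, -12.0, 49.0]]
256 [[-151.0, 15.0, 54.0], [-152.0, 13.0, 51.0], [-153.0, -10.0, 51.0], [-151.0, -12.0, 55.0]]
```

View pics/s5.png

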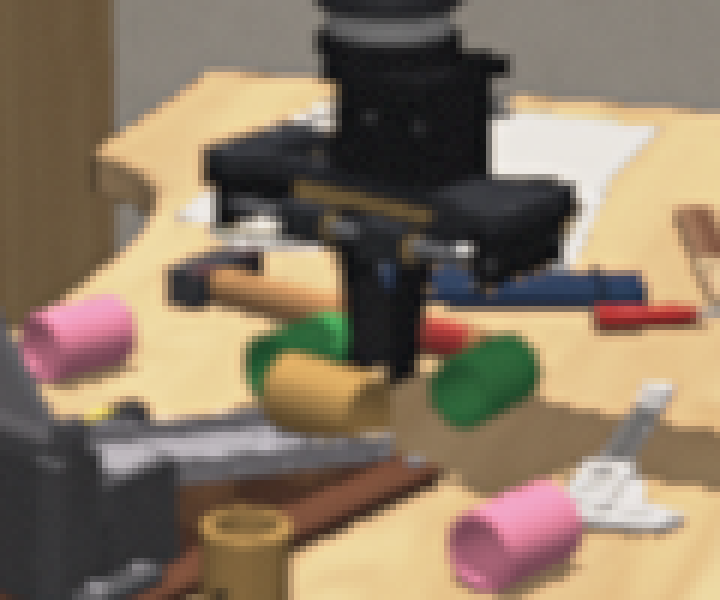

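Request:
servo_tool --commands '[0, 1, 6, 0, 0, 0, 3, 0, 5, 0, 0, 0, 3, 0, 0, 0, 0, 0, 3, 0, 0, 0, 0, 0, 3, 0, 0, 0, 0, 0, 2, 0, 0, 0, 0, 0, 2, 0, -0.5, 0, 0, 0, 2, 0, -0.5, 0, 0, 0, 2, 0, -0.5, 0, 0, 0, 2, 0, -0.5, 0, 0, 0]'

```text
time_s: 7.15
tool_pos: [0.4732, -0.1428, -0.0034]
tool_rot: [180.0, 0.0, 73.2]
force: [-1.0, -2.0, 0.9]
grip_width: 0.014
```

```bash
python3 - <<'E'
from h import *
to(-146,0,-8)
p,d,ci=wcam(); save('w6',p)
W=world(d,ci)
print([toJ(W[v,280]).round(0)[0].tolist() for v in range(170,252,8)])
E
```

```text
t 7.15 jig [[-139.9   -1.2   -3.4]] rot [1.7998e+02 4.0000e-02 7.3250e+01] F [-1.  -2.   0.9] gw 0.013979699627022666
tool shift mm [-6.1 -1.2  4.6]
rotvec [ 0.02  0.04 -0.15]
[[-92.0, -1.0, 49.0], [-94.0, -1.0, 53.0], [-97.0, -1.0, 57.0], [-99.0, -1.0, 58.0], [-102.0, -1.0, 60.0], [-105.0, -1.0, 62.0], [-108.0, -1.0, 62.0], [-111.0, -1.0, 61.0], [-115.0, -1.0, 61.0], [-119.0, -1.0, 59.0], [-123.0, -1.0, 56.0]]
```

View pics/w6.png

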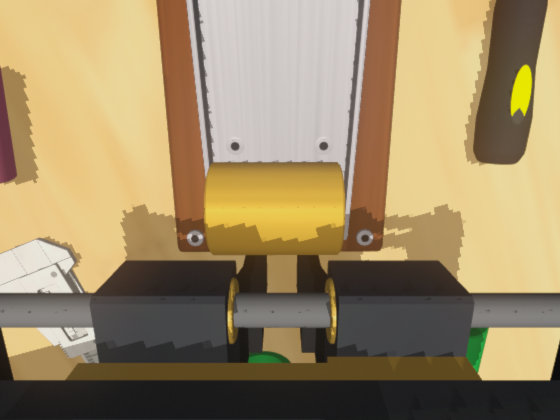

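Request:
servo_tool --commands '[3, 0, 0.2, 0, 0, 0, 3, 0, 0.2, 0, 0, 0, 4, 0, -0.5, 0, 0, 0, 4, 0, -0.85, 0, 0, 0, 4, 0, -0.85, 0, 0, 0, 4, 0, -0.85, 0, 0, 0, 4, 0, -0.85, 0, 0, 0, 4, 0, -0.85, 0, 0, 0, 4, 0, -0.85, 0, 0, 0, 4, 0, -0.85, 0, 0, 0]'

```text
time_s: 8.2
tool_pos: [0.4841, -0.1056, 0.0025]
tool_rot: [-180.0, 0.0, 73.3]
force: [-0.3, -2.2, 1.4]
grip_width: 0.0139
```

```bash
python3 - <<'E'
from h import *
to(-40,0,0)
p,d,ci=wcam(); save('w7',p)
W=world(d,ci)
print([toJ(W[v,280]).round(0)[0].tolist() for v in range(170,252,8)])
E
```

```text
t 8.2 jig [[-101.1   -1.     2.5]] rot [-1.800e+02  1.000e-02  7.328e+01] F [-0.3 -2.2  1.4] gw 0.013898958650627685
tool shift mm [61.1 -1.2  2.4]
rotvec [-0.    0.01 -0.12]
[[-53.0, -1.0, 57.0], [-55.0, -1.0, 62.0], [-58.0, -1.0, 64.0], [-60.0, -1.0, 66.0], [-63.0, -1.0, 66.0], [-66.0, -1.0, 68.0], [-69.0, -1.0, 69.0], [-72.0, -1.0, 69.0], [-76.0, -1.0, 68.0], [-78.0, -1.0, 69.0], [-84.0, -1.0, 65.0]]
```

View pics/w7.png

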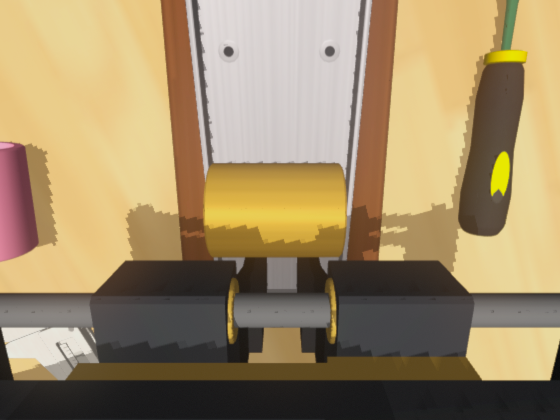

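Request:
servo_tool --commands '[4, 0, -0.85, 0, 0, 0, 4, 0, -0.85, 0, 0, 0, 4, 0, -0.85, 0, 0, 0, 4, 0, -0.85, 0, 0, 0, 4, 0, -0.85, 0, 0, 0, 4, 0, -0.85, 0, 0, 0, 4, 0, -0.85, 0, 0, 0, 4, 0, -0.85, 0, 0, 0, 4, 0, -0.85, 0, 0, 0, 4, 0, -0.85, 0, 0, 0]'

```text
time_s: 9.25
tool_pos: [0.4956, -0.0673, 0.011]
tool_rot: [180.0, 0.0, 73.3]
force: [-0.6, -2.4, 1.9]
grip_width: 0.0142
```

Request:
servo_tool --commands '[4, 0, -0.85, 0, 0, 0, 4, 0, -0.85, 0, 0, 0, 4, 0, -0.85, 0, 0, 0, 4, 0, -0.85, 0, 0, 0, 4, 0, -0.85, 0, 0, 0, 4, 0, -0.85, 0, 0, 0, 4, 0, -0.85, 0, 0, 0, 4, 0, -0.85, 0, 0, 0, 4, 0, -0.85, 0, 0, 0, 4, 0, -0.85, 0, 0, 0]'

```text
time_s: 10.25
tool_pos: [0.5071, -0.029, 0.0194]
tool_rot: [-180.0, 0.0, 73.3]
force: [-1.1, -1.9, 1.1]
grip_width: 0.014
```

Request:
servo_tool --commands '[4, 0, -0.85, 0, 0, 0, 4, 0, -0.85, 0, 0, 0, 4, 0, -0.85, 0, 0, 0, 4, 0, -0.85, 0, 0, 0]'

```text
time_s: 10.65
tool_pos: [0.5117, -0.0137, 0.0229]
tool_rot: [-180.0, 0.0, 73.3]
force: [0.2, -1.6, 1.5]
grip_width: 0.0136
```

```bash
python3 - <<'E'
from h import *
to(20,0,0)
p,d,ci=wcam(); save('w8',p)
W=world(d,ci)
print([toJ(W[v,280]).round(0)[0].tolist() for v in range(130,252,8)])
p,d,ci=cam('side'); save('s8',cv2.resize(p[150:270,230:370],None,fx=5,fy=5))
E
```

```text
t 10.65 jig [[-5.2 -1.2 22.9]] rot [-1.800e+02  1.000e-02  7.327e+01] F [ 0.2 -1.6  1.5] gw 0.013600487925886572
tool shift mm [25.2 -1.3 22.9]
rotvec [-0.    0.01 -0.13]
[[56.0, -1.0, 49.0], [52.0, -1.0, 48.0], [50.0, -1.0, 55.0], [46.0, -1.0, 55.0], [42.0, -1.0, 53.0], [43.0, -1.0, 77.0], [41.0, -1.0, 82.0], [38.0, -1.0, 85.0], [36.0, -1.0, 87.0], [33.0, -1.0, 88.0], [30.0, -1.0, 90.0], [28.0, -1.0, 91.0], [24.0, -1.0, 91.0], [21.0, -1.0, 89.0], [17.0, -1.0, 89.0], [13.0, -1.0, 88.0]]
```

View pics/w8.png

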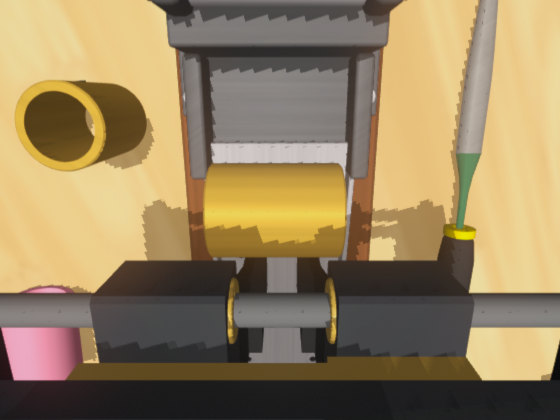

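View pics/s8.png

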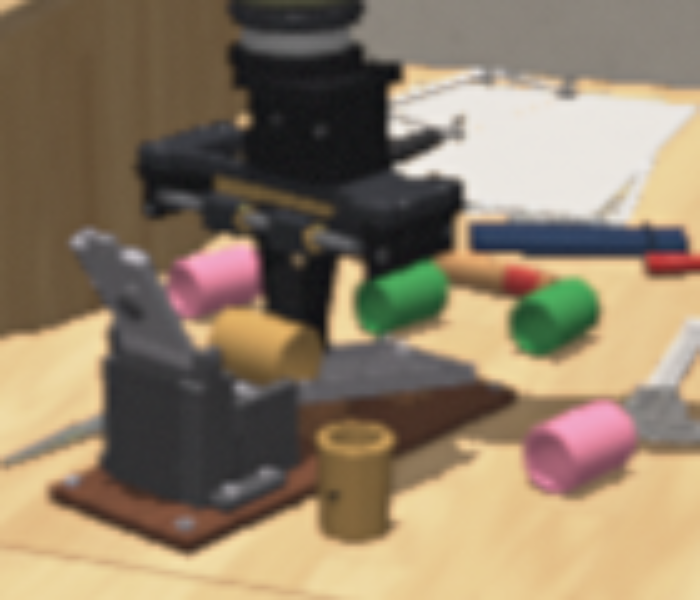

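Request:
servo_tool --commands '[4, 0, -0.5, 0, 0, 0, 4, 0, -0.5, 0, 0, 0, 3, 0, -0.5, 0, 0, 0, 3, 0, -0.5, 0, 0, 0, 3, 0, -0.5, 0, 0, 0, 3, 0, -0.5, 0, 0, 0, 3, 0, 0, 0, 0, 0, 3, 0, 0, 0, 0, 0, 2, 0, 0, 0, 0, 0]'

```text
time_s: 11.65
tool_pos: [0.5199, 0.014, 0.0257]
tool_rot: [-180.0, -0.1, 73.3]
force: [0.6, 0.3, -0.7]
grip_width: 0.0141
```

```bash
python3 - <<'E'
from h import *
to(20,0,0)
p,d,ci=wcam(); save('w9',p)
W=world(d,ci)
print([toJ(W[v,280]).round(0)[0].tolist() for v in range(100,252,8)])
E
```

```text
t 11.65 jig [[23.7 -1.1 25.7]] rot [-1.800e+02 -6.000e-02  7.332e+01] F [ 0.6  0.3 -0.7] gw 0.014105434771607766
tool shift mm [-3.7 -1.1 25.7]
rotvec [-0.   -0.06 -0.08]
[[99.0, -1.0, 97.0], [96.0, -1.0, 85.0], [93.0, -1.0, 85.0], [90.0, -1.0, 84.0], [84.0, -1.0, 48.0], [80.0, -1.0, 48.0], [77.0, -1.0, 50.0], [77.0, -1.0, 76.0], [75.0, -1.0, 83.0], [73.0, -1.0, 88.0], [70.0, -1.0, 89.0], [67.0, -1.0, 91.0], [65.0, -1.0, 93.0], [62.0, -1.0, 94.0], [59.0, -1.0, 93.0], [55.0, -1.0, 93.0], [52.0, -1.0, 93.0], [49.0, -1.0, 93.0], [44.0, -1.0, 89.0]]
```

View pics/w9.png

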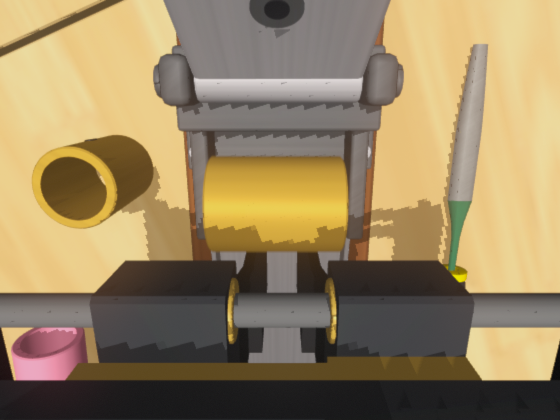

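Request:
servo_tool --commands '[2, 0, 0, 0, 0, 0, 2, 0, 0, 0, 0, 0, 1, 0, 0, 0, 0, 0, 0, 0, 0, 0, 0, 0]'

```text
time_s: 12.1
tool_pos: [0.5212, 0.0178, 0.0258]
tool_rot: [-180.0, -0.0, 73.3]
force: [0.8, 1.1, -0.7]
grip_width: 0.014
```

```bash
python3 - <<'E'
from h import *
to(20,0,0)
p,d,ci=wcam(); save('w10',p)
W=world(d,ci)
print([toJ(W[v,280]).round(0)[0].tolist() for v in range(100,252,8)])
E
```

```text
t 12.1 jig [[27.8 -1.3 25.8]] rot [-180.     -0.     73.29] F [ 0.8  1.1 -0.7] gw 0.013987852695671724
tool shift mm [-7.8 -1.3 25.8]
rotvec [-0.   -0.   -0.11]
[[103.0, -1.0, 98.0], [100.0, -1.0, 98.0], [97.0, -1.0, 84.0], [94.0, -1.0, 84.0], [91.0, -1.0, 85.0], [88.0, -1.0, 84.0], [84.0, -1.0, 78.0], [82.0, -1.0, 82.0], [79.0, -1.0, 84.0], [76.0, -1.0, 85.0], [74.0, -1.0, 88.0], [70.0, -1.0, 87.0], [68.0, -1.0, 89.0], [65.0, -1.0, 89.0], [61.0, -1.0, 88.0], [57.0, -1.0, 85.0], [52.0, -1.0, 81.0], [38.0, -1.0, 53.0], [33.0, -1.0, 52.0]]
```

View pics/w10.png

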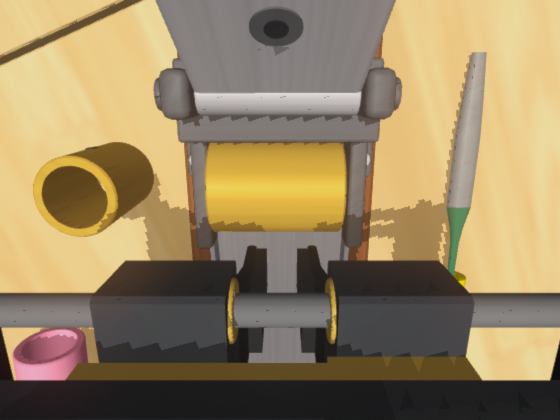

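Request:
servo_tool --commands '[-10, 0, 0, 0, 0, 0, -10, -1, -20, 0, 0, 0, 0, 0, -40, 0, 0, 0, 0, 0, -40, 0, 0, 0, 0, 0, -45, 0, 0, 0, 0, 0, -35, 0, 0, 0, 30, 0, 0, 0, 0, 0, 45, 0, 0, 0, 0, 0, 45, 0, 0, 0, 0, 0, 45, 0, 0, 0, 0, 0]' --jaw 0

```text
time_s: 13.15
tool_pos: [0.5625, 0.1566, 0.206]
tool_rot: [179.9, 0.0, 73.1]
force: [0.8, -0.8, 0.4]
grip_width: 0.0004
```

Request:
servo_tool --commands '[6, 0, 0, 0, 0, 0, 0, 0, 0, 0, 0, 0, 0, 0, 0, 0, 0, 0]'

```text
time_s: 13.45
tool_pos: [0.5637, 0.1604, 0.2054]
tool_rot: [-180.0, 0.1, 73.2]
force: [0.3, -0.1, -0.1]
grip_width: 0.0002
```

```bash
python3 - <<'E'
from h import *
to(176,0,120)
p,d,ci=cam('side'); save('s11',cv2.resize(p[130:270,200:360],None,fx=4,fy=4))
W=world(d,ci)
b=[r for r in look_for('side','leaf')[:2]];print(b)
j=toJ(W.reshape(-1,3)); ok=(np.abs(j[:,1])<28)&(j[:,2]>105)&(j[:,2]<200)&(j[:,0]>90)&(j[:,0]<165)
q=j[ok]; print(len(q)); 
for z in range(105,200,8):
    s=q[(q[:,2]>=z)&(q[:,2]<z+8)]
    if len(s): print(z,np.median(s,0).round(0),s[:,0].min().round(),s[:,0].max().round())
p,d,ci=wcam(); save('w11',p)
E
```

```text
t 13.45 jig [[176.5  -1.3 205.4]] rot [-1.7999e+02  1.0000e-01  7.3170e+01] F [ 0.3 -0.1 -0.1] gw 0.00024704010377352484
tool shift mm [-0.4 -1.3 85.4]
rotvec [-0.01  0.1  -0.23]
[{'box': [241.9, 193.8, 26.7, 29.7], 'conf': 0.83}]
251
105 [118.   4. 109.] 111.0 121.0
113 [124.   9. 117.] 116.0 130.0
121 [129.   9. 126.] 123.0 135.0
129 [133.   3. 133.] 123.0 137.0
137 [138.  11. 141.] 133.0 142.0
145 [141.   2. 148.] 134.0 145.0
153 [146.   4. 157.] 139.0 149.0
161 [150.   9. 163.] 141.0 154.0
169 [153.   1. 171.] 151.0 155.0
```

View pics/s11.png

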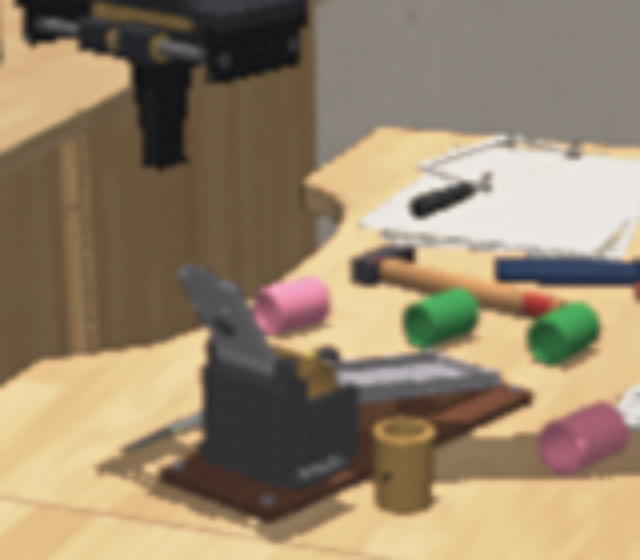

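View pics/w11.png

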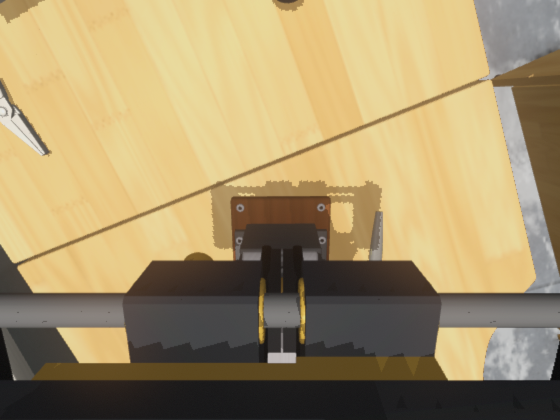

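Request:
servo_tool --commands '[0, -1, 40, 0, 0, 0, 0, 0, 35, 0, 0, 0, 0, 0, 8, 0, 0, 0, 0, 0, 0, 0, 0, 0, -5, 0, 0, 0, 0, 0, -5, 0, 0, 0, 0, 0, -5, 0, 0, 0, 0, 0, -5, 0, 0, 0, 0, 0, -5, 0, 0, 0, 0, 0, -5, 0, 0, 0, 0, 0]'

```text
time_s: 14.6
tool_pos: [0.5542, 0.1339, 0.1232]
tool_rot: [180.0, -0.0, 73.3]
force: [1.2, 2.6, 1.5]
grip_width: 0.0002
```

```bash
cat >> h.py <<'E'
def leaf(tag):
    p,d,ci=cam('side'); save('s'+tag,cv2.resize(p[130:270,200:360],None,fx=4,fy=4))
    W=world(d,ci); j=toJ(W[190:240,235:300].reshape(-1,3))
E
python3 - <<'E'
from h import *
to(118,0,122)
leaf('12')
R=72
for t in range(90,-1,-10):
    a=np.radians(t); print(t,round(104-R*np.cos(a)+4*np.sin(a)+10,1),round(93.5+R*np.sin(a)+4*np.cos(a)-41,1))
E
```

```text
t 14.6 jig [[148.4   0.2 123.2]] rot [ 1.7995e+02 -2.0000e-02  7.3290e+01] F [1.2 2.6 1.5] gw 0.0001833977522785851
tool shift mm [-30.4   0.3   1.2]
rotvec [ 0.05 -0.02 -0.11]
90 118.0 124.5
80 105.4 124.1
70 93.1 121.5
60 81.5 116.9
50 70.8 110.2
40 61.4 101.8
30 53.6 92.0
20 47.7 80.9
10 43.8 68.9
0 42.0 56.5
```

View pics/s12.png

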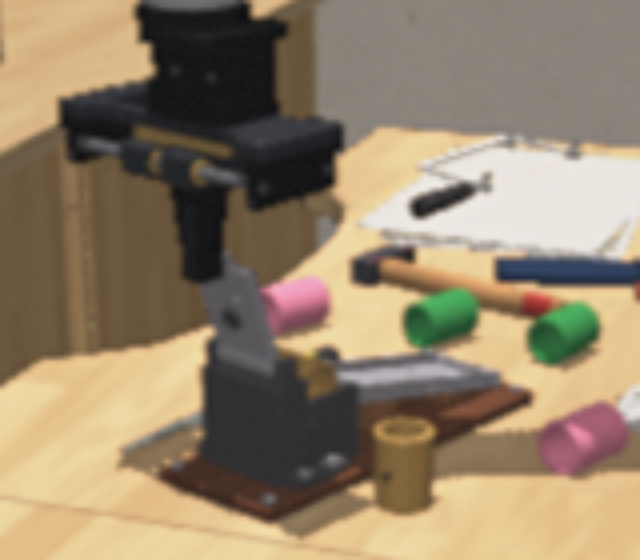

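Request:
servo_tool --commands '[-6, 0, 0, 0, 0, 0, -6, 0, 0, 0, 0, 0, -6, 0, 0, 0, 0, 0, -6, 0, 0, 0, 0, 0, -6, 0, 0, 0, 0, 0, -6, 0, 0, 0, 0, 0, -6, 0, 0, 0, 0, 0, -6, 0, 1, 0, 0, 0, -6, 0, 2, 0, 0, 0, 0, 0, 0, 0, 0, 0]'

```text
time_s: 15.65
tool_pos: [0.538, 0.0808, 0.1193]
tool_rot: [-180.0, 0.1, 73.2]
force: [-1.1, 0.0, 0.2]
grip_width: 0.0007
```

```bash
python3 - <<'E'
from h import *
to(81.5,0,117)
leaf('13')
E
```

```text
t 15.65 jig [[ 92.9   0.6 119.3]] rot [-1.7996e+02  9.0000e-02  7.3190e+01] F [-1.1  0.   0.2] gw 0.0006972227750100446
tool shift mm [-11.4   0.6   2.3]
rotvec [-0.04  0.09 -0.21]
```

View pics/s13.png

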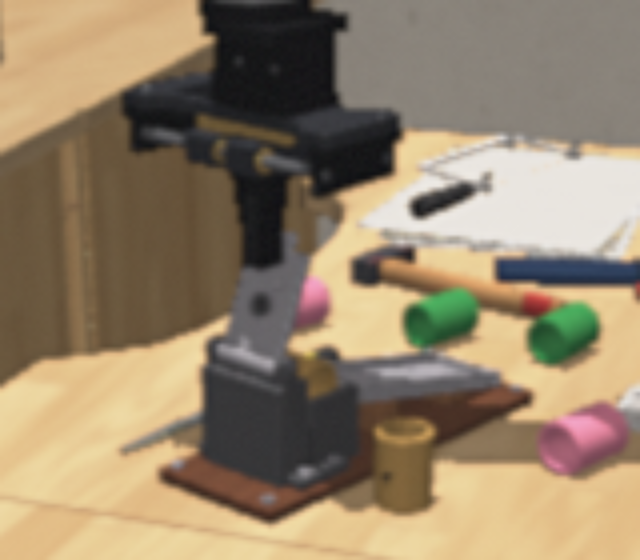

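Request:
servo_tool --commands '[-6, 0, 1, 0, 0, 0, -6, 0, 2, 0, 0, 0, -5, 0, 3.5, 0, 0, 0, -5, 0, 3.5, 0, 0, 0, -5, 0, 4, 0, 0, 0, -5, 0, 4, 0, 0, 0, -4, 0, 5, 0, 0, 0, -4, 0, 5, 0, 0, 0, 0, 0, 0, 0, 0, 0]'

```text
time_s: 16.6
tool_pos: [0.5262, 0.0429, 0.0908]
tool_rot: [-179.9, 0.1, 73.2]
force: [-0.0, 0.0, -0.3]
grip_width: 0.0006
```

```bash
python3 - <<'E'
from h import *
to(47.7,0,80.9)
leaf('14')
E
```

```text
t 16.6 jig [[53.2  1.  90.8]] rot [-1.7992e+02  7.0000e-02  7.3220e+01] F [-0.   0.  -0.3] gw 0.000589219279086433
tool shift mm [-5.5  1.   9.9]
rotvec [-0.08  0.07 -0.18]
```

View pics/s14.png

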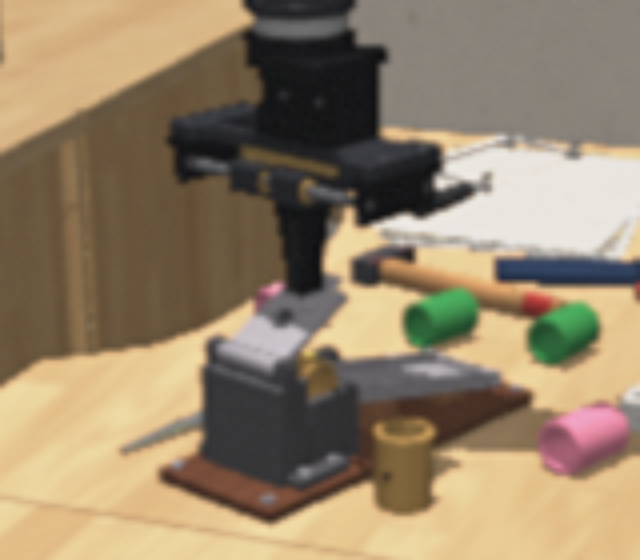

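Request:
servo_tool --commands '[-3, 0, 5, 0, 0, 0, -3, 0, 5, 0, 0, 0, -2, 0, 6, 0, 0, 0, -2, 0, 6, 0, 0, 0, -1, 0, 5, 0, 0, 0, -1, 0, 4, 0, 0, 0, 0, 0, 2, 0, 0, 0, 0, 0, 0, 0, 0, 0]'

```text
time_s: 17.45
tool_pos: [0.5233, 0.0323, 0.0596]
tool_rot: [-180.0, 0.1, 73.3]
force: [-3.6, -1.4, 8.6]
grip_width: 0.0004
```

```bash
python3 - <<'E'
from h import *
to(42,0,56.5)
leaf('15')
E
```

```text
t 17.45 jig [[42.2  0.8 59.6]] rot [-1.7997e+02  7.0000e-02  7.3280e+01] F [-3.6 -1.4  8.6] gw 0.000444380478159529
tool shift mm [-0.2  0.8  3.1]
rotvec [-0.03  0.07 -0.12]
```

View pics/s15.png

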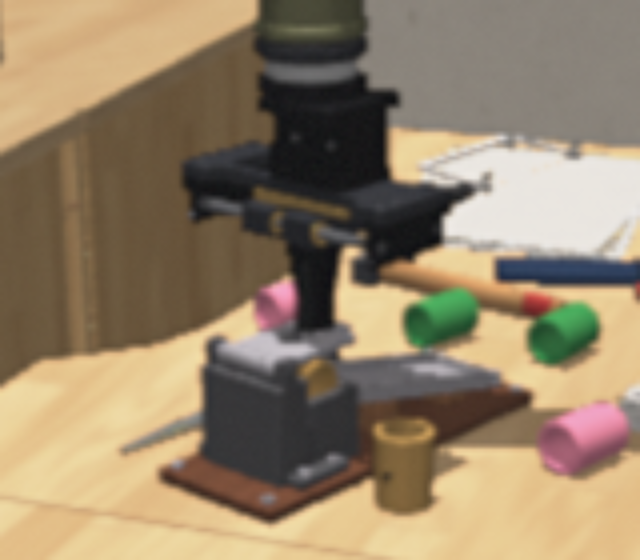

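Request:
servo_tool --commands '[0, 0, 1, 0, 0, 0, 0, 0, 1, 0, 0, 0, 0, 0, 0, 0, 0, 0]'

```text
time_s: 17.8
tool_pos: [0.5234, 0.0323, 0.0594]
tool_rot: [-180.0, 0.1, 73.3]
force: [-9.0, -0.9, 22.1]
grip_width: 0.0004
```

Request:
servo_tool --commands '[0, 0, 1, 0, 0, 0, 0, 0, 1, 0, 0, 0, 0, 0, 0, 0, 0, 0]'

```text
time_s: 18.1
tool_pos: [0.5235, 0.0322, 0.0592]
tool_rot: [-180.0, 0.2, 73.3]
force: [-12.8, -3.5, 33.9]
grip_width: 0.0007
```

Request:
servo_tool --commands '[0, 0, -3, 0, 0, 0, 0, 0, -5, 0, 0, 0, 0, 0, -20, 0, 0, 0, -10, 0, -30, 0, 0, 0, -30, 0, -40, 0, 0, 0, -30, 0, -40, 0, 0, 0, -30, 0, -10, 0, 0, 0, 0, 0, 0, 0, 0, 0, 0, 0, 0, 0, 0, 0]'

```text
time_s: 19.0
tool_pos: [0.4946, -0.0638, 0.2025]
tool_rot: [-180.0, -0.0, 73.2]
force: [-0.2, -0.6, 0.0]
grip_width: -0.0001
```

```bash
python3 - <<'E'
from h import *
to(42,0,56.5)
p,d,ci=wcam(); save('w16',p); W=world(d,ci); j=toJ(W.reshape(-1,3)).reshape(W.shape)
leaf('16')
m=(d>0)&(abs(j[...,1]+1)<20)&(j[...,0]>28)&(j[...,0]<97)&(j[...,2]>85)
q=j[m]; q=q[(q[:,0]<54)|(q[:,0]>80)]; print(len(q),q[:,2].min(),q[:,2].max())
A=np.c_[q[:,0],q[:,1],np.ones(len(q))]; print(np.linalg.lstsq(A,q[:,2],rcond=None)[0])
for x in range(14,112,6):
    s=j[(d>0)&(abs(j[...,1]+1)<10)&(abs(j[...,0]-x)<3)]; print(x,np.median(s[:,2]).round(1) if len(s) else None,end='; ')
ys=j[(abs(j[...,2]-97)<5)&(j[...,0]>35)&(j[...,0]<60)][:,1]; print(ys.min(),ys.max())
E
```

```text
t 19.0 jig [[-58.1   0.9 202.5]] rot [-180.     -0.     73.16] F [-0.2 -0.6  0. ] gw -0.00010036010586748781
tool shift mm [100.1   0.5 146. ]
rotvec [-0.   -0.   -0.24]
2335 95.26306155301475 102.31665935363982
[-7.69932662e-04  7.89552386e-03  9.79189464e+01]
14 48.3; 20 97.8; 26 97.8; 32 97.8; 38 97.7; 44 97.8; 50 98.0; 56 97.9; 62 100.2; 68 100.4; 74 98.8; 80 97.9; 86 97.8; 92 None; 98 None; 104 None; 110 None; -26.75677553133928 27.095363762022874
```

View pics/w16.png

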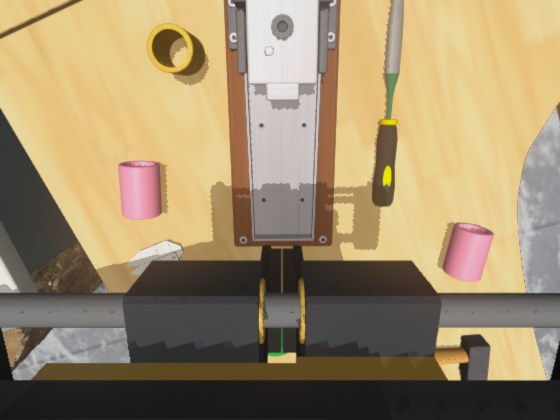

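View pics/s16.png

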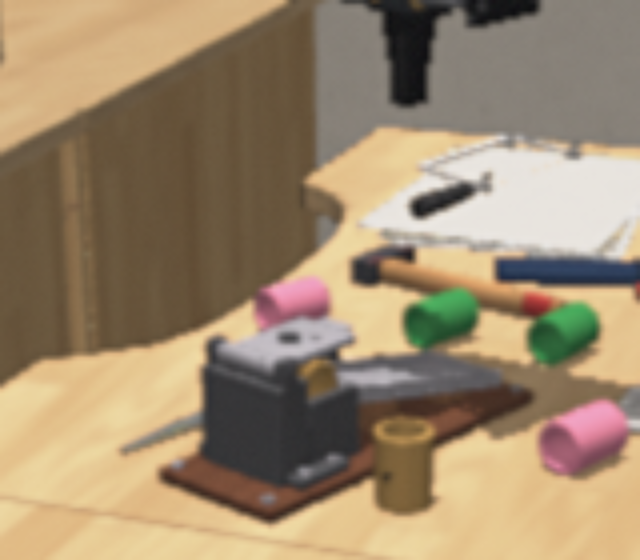

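The leaf is level: its tilt is about -0.0008 and its top is at z ≈ 97.8 mm, so it is fully closed. The sleeve's brass end shows under it, inside the nest. The robot is clear, so I'm handing in.

```bash
python3 -c "
from h import *
print(env.sign_off(), monitor.get_obs()['time_s'])"
```

```text
the job is handed in; nothing more can be done
the job is handed in; nothing more can be done
```

The brass sleeve is in the pocket against the stop block and the leaf is fully down over it. I let go, backed the arm clear and handed in at about 19 s. No verdict was reported.

**What I did:** I rolled the sleeve up the gutter with the fingertips, about 2–3 N at each reading, until it dropped over the lip. Then I pushed the leaf over from behind and pressed it onto its rest, with about 34 N on the leaf itself, not the sleeve.

**Last checks:**
- **Sleeve:** before closing, its top was at jig z ≈ 88.5 mm and its centre at x ≈ 66 mm, which matches the seated position. After closing, the side view shows its end inside the nest under the leaf.
- **Leaf:** its upper face is level, with a tilt of about 0.001 rad, at z ≈ 97.8 mm against the 97.5 mm expected when closed.
- **Other things on the bench:** the done sleeve and file look unmoved. The caliper was only partly in view, and I did not check the jar at the end.

**What disagreed:** the real fingertips ended about 41 mm short of the reported TCP. The side and wrist cameras both showed this, and my first push met no contact, so I corrected for it. When the leaf reached its stop, the TCP read about 3 mm higher than that offset predicts. I went by the depth image of the leaf instead.

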